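# Tally the mould colonies on the touch-pad counter

### The job

Tally the colonies on the colony counter: with closed fingertips follow the row of raised dots on the culture dish, orange, blue, green, then black, pressing each gently until the sprung pad is about half way down, pausing a moment, and letting the pad come right up before the next. Press nowhere else on the dish, do not lift it or shove it out of its place, and leave the things around the counter alone. Finish while holding the black dot pressed down, which stores the tally.

Things in the scene. Friction and masses are not known exactly. Their poses are not given: they have to be found in the camera images.
- dot_1_top (a point): Centre of the top face of the orange stick-on dot, number 1 of the row: a firm disc 16 mm across standing 2.5 mm proud of the dish's flat top, with a flat grey mould blotch about 25 mm wide around it. Its top is about 70.5 mm above the table while the pad is up. Neighbouring dots are 32 mm apart along the dish's own x axis and up to 14 mm off its centre line to either side, so the row is crooked.
- dot_2_top (a point): Centre of the top face of the blue stick-on dot, number 2 of the row: a firm disc 16 mm across standing 2.5 mm proud of the dish's flat top, with a flat grey mould blotch about 25 mm wide around it. Its top is about 70.5 mm above the table while the pad is up. Neighbouring dots are 32 mm apart along the dish's own x axis and up to 14 mm off its centre line to either side, so the row is crooked.
- dot_3_top (a point): Centre of the top face of the green stick-on dot, number 3 of the row: a firm disc 16 mm across standing 2.5 mm proud of the dish's flat top, with a flat grey mould blotch about 25 mm wide around it. Its top is about 70.5 mm above the table while the pad is up. Neighbouring dots are 32 mm apart along the dish's own x axis and up to 14 mm off its centre line to either side, so the row is crooked.
- dot_4_top (a point): Centre of the top face of the black stick-on dot, number 4 of the row: a firm disc 16 mm across standing 2.5 mm proud of the dish's flat top, with a flat grey mould blotch about 25 mm wide around it. Its top is about 70.5 mm above the table while the pad is up. Neighbouring dots are 32 mm apart along the dish's own x axis and up to 14 mm off its centre line to either side, so the row is crooked.
- dot_1: The orange stick-on dot itself; origin at the centre of its underside, 2.5 mm below its top. Firmly stuck to the dish.
- dot_2: The blue stick-on dot itself; origin at the centre of its underside, 2.5 mm below its top. Firmly stuck to the dish.
- dot_3: The green stick-on dot itself; origin at the centre of its underside, 2.5 mm below its top. Firmly stuck to the dish.
- dot_4: The black stick-on dot itself; origin at the centre of its underside, 2.5 mm below its top. Firmly stuck to the dish.
- dish: Closed cream-coloured culture dish, 150 mm across, 20 mm high, flat on top, 0.14 to 0.28 kg, lying loose on the pad at any yaw. Origin at the centre of its underside; z up; the dots run along its x axis, orange at x = -48 mm, black at x = +48 mm.
- pad (a joint): Round black sprung touch pad (166 mm across, with a 5 mm lip round the dish, 3.5 mm play) under the dish: how far it is pressed straight down, in m: 0 up, 0.008 fully down. It begins to give at about 2 to 3.5 N and needs 6 to 7.5 N at the bottom, 0.5 N per mm between. A touch counts from 0.0025; it springs back when let go.
- counter: The colony counter, fixed to the table: white square housing 210 x 210 mm, 46 mm high, with the pad in its middle and a 60 mm wide, 56 mm high console with a dark display on its +x side. Origin on the table under the centre of the pad; z up. With the pad up the dish's underside is 48 mm above it.
- bowl: Bystander: lime-green open bowl, 110 mm across, 60 mm high; origin at the centre of its underside.
- jar: Bystander: amber glass jar with white cap, 56 mm across, 85 mm high; origin at the centre of its underside.
- tube: Bystander: upright cardboard tube, 44 mm across, 100 mm high; origin at the centre of its lower end.
- small_dish: Bystander: small closed culture dish, 90 mm across, 15 mm high; origin at the centre of its underside.
Not all that is in view belongs to the job. Of the things that look like the dish, the smallest one is meant.

How it is judged:
By the outcome, as a careful person would: the job done as asked, in the order asked, and still so for the second after the job is handed in, while the arm keeps its last pose, push and grip.
It also fails if it takes over 45 s, if anything falls off the work surface, if the arm or the gripper's body presses on something with over 40 N, if the wrist force passes 120 N, or if a joint passes its speed limit or range.

### The arm

A 7-joint arm with a two-finger parallel gripper is mounted at the origin on the work surface. World frame = base frame: x ahead of the robot, y to its left, z up, the work surface at z = 0. Lengths are in m, angles in rad, forces in N, time in s.
With the tool pointing down it reaches from about 0.4 to 0.85 m from the base axis. Payload 4.5 kg.
Tool frame: the origin (TCP) lies at the very end of the fingers, on their centre line; the grasp point (between the pads) lies 19 mm behind it; y points along the fingers, x is the direction in which the jaws open and shut, and the axes are right-handed (so a half turn about y gives the same grasp; the last joint's range is limited). The gripper opens to 85 mm and grips with 20 to 120 N. Pads are 22 mm wide; open, the fingers measure 114 mm over their backs; the gripper's body (76 mm by 85 mm) begins 54 mm behind the grasp point. The pads swing forward as they close: fully open they stand 13 mm farther back than shut.
Start: joints at [-1.238, 0.689, -0.195, 1.565, 0.157, 0.902, -0.215], TCP at [0.184, 0.597, 0.231] pointing down, gripper open.
Joint ranges: [-3.01, 3.01], [-0.46, 2.08], [-1.47, 1.51], [0.13, 2.56], [-1, 4.14], [0.04, 2.09], [-2.66, 2.66]. Speed limits (rad/s): [2.57, 2.57, 3.14, 3.14, 3.14, 3.14, 3.14].

### API

Orientations are given as a 3x3 rotation matrix whose columns are the frame's x, y, z axes.
In Python, from bench import arm gives the robot as it stands.
- The arm moves only by the shell command python3 -m crank 'ROWS' [FORCE]. ROWS is text: rows parted by semicolons, each of 5 numbers parted by spaces: the shift along the tool's x, y, z in cm, then the turn about the tool's y in rad, then the finger opening in cm, from 0 to 8.54. A call has 1 to 12 rows; each row is the pose to reach, as a shift and turn from the pose measured when the call began, along the tool's axes at that moment; what a row does not reach only later rows make up. A row lasts 1/8 s, in which the tool goes at most 62.5 mm and 10.7 degrees, less where a joint would pass 70% of its speed; a pose out of reach is approached as far as the arm can. A call with a gripper value outside its range is refused whole. The fingers move at their own pace and stop on an object; FORCE is the grip in N (left out, the last holds). Time passes only in rows, so rows that repeat a pose let the fingers close. It gives the time, the measured TCP pose, the force and the opening at its end, in the units of the state.
- arm.read_state(): the state, without advancing time (a new reading comes with each control period).
- arm.get_image(name): name is "side" or "top"; returns a dict with "color" (384x512x3 uint8, red, green, blue), "fovy" (degrees; the focal length in pixels is half the picture's height over the tangent of half this angle, whatever the lens; pixels are square), "cx", "cy" (the principal point, pixels), "position" and "rotation" of the camera in the world. Camera axes: x right, y up, looking along -z (the intrinsics and any distortion apply to the point x, -y, -z); pixel columns grow to the right and rows downward; lengths in m; the calibration is good to about 2 mm. A picture is of the moment at which its call begins. There is no depth.
- arm.finish_job(): hands the job in, once; it reports no verdict.
Trained networks look in the newest picture that a camera, given by its name, has taken for a name from the list of things; names that differ only in an ending like _2 or _b are one class to them, and where a whole thing is asked for, a point or a joint stands for the part that bears it (a point fixed in the world has none). Each returns a list of dicts, best first, with "p" (0 to 1); they miss things now and then, are a little off and sometimes report something else, mostly with a low value. They report only what shows in the picture. A call takes as long as a camera call. They do not tell look-alikes from the thing itself.
- arm.outline_of(label, camera): "mask" (384x512 bool, what is visible of it) and "box" ([centre column, centre row, width, height] in pixels, round what is visible of it).
The state is a dict: "t": time; "joint_pos": joint angles; "joint_velocities": joint speeds; "joint_efforts": joint torques, N m; "tcp_pos": TCP position; "ee_rot": TCP orientation; "force": force on the tool from outside, world axes, zero at the start; "moment": the same for the moment, N m; "opening": opening from 0.0 (shut) to 1.0 (fully open).
Only numpy, scipy, OpenCV 4.12 (cv2) and the standard library are available. Lean on these libraries where they do the work, as an engineer would, in place of code of your own. Each camera call takes 0.05 s, during which the arm holds its last target.

## Working session

There is one attempt and no reset: what is moved stays moved. The work goes in short steps, Python scripts to look and compute and a shell command to move; the robot and the scene stay as the last step left them, time stands still between calls to the robot, and variables do not carry over. Pictures are saved under pics/ and viewed, and the job is handed in when it is done.

```bash
mkdir -p pics; ls
python3 - <<'E'
from bench import arm
import cv2
s=arm.read_state()
print({k:s[k] for k in('t','tcp_pos','ee_rot','force','opening')})
for n in('side','top'):
    im=arm.get_image(n); cv2.imwrite(f'pics/{n}0.png',im['color'][:,:,::-1])
    print(n,{k:v for k,v in im.items() if k!='color'})
E
```

```text
pics
{'t': 0.0, 'tcp_pos': array([0.18381977, 0.59667374, 0.23048698]), 'ee_rot': array([[ 2.94234244e-01, -4.18445365e-04, -9.55733244e-01],
       [ 9.55731554e-01, -1.80203522e-03,  2.94234513e-01],
       [-1.84538603e-03, -9.99998289e-01, -1.30299031e-04]]), 'force': array([ 0.19273018, -0.15076308,  0.09734019]), 'opening': 0.998607796541211}
side {'fovy': 53.252459268529854, 'cx': 254.98129022090515, 'cy': 194.95495906745694, 'position': array([-0.00942796, -0.58671723,  0.83562573]), 'rotation': array([[ 0.63461881,  0.57026022, -0.52159587],
       [-0.77258248,  0.45121364, -0.44667949],
       [-0.01937237,  0.68644703,  0.72692172]])}
top {'fovy': 43.05854419958071, 'cx': 258.495390026655, 'cy': 191.5077665009025, 'position': array([ 0.23960299, -0.07508722,  1.37907402]), 'rotation': array([[-0.11456321,  0.97060115, -0.21168059],
       [-0.99340382, -0.11298405,  0.01958177],
       [-0.00491044,  0.21252766,  0.97714271]])}
```

View pics/side0.png

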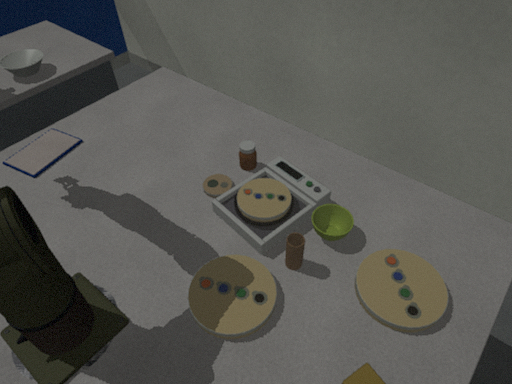

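View pics/top0.png

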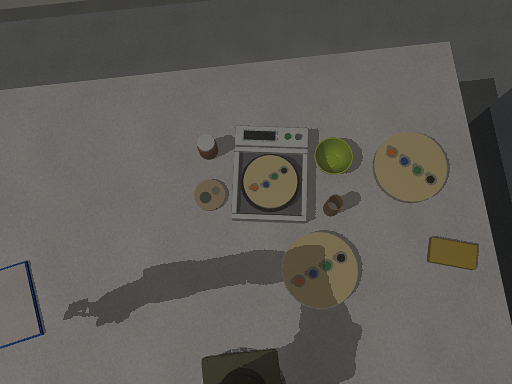

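```bash
cat > h.py <<'E'
import numpy as np, cv2
from bench import arm
def f(im): return im['color'].shape[0]/2/np.tan(np.radians(im['fovy'])/2)
def ray(im,u,v):
    k=f(im); d=np.array([(u-im['cx'])/k,-(v-im['cy'])/k,-1.]); return im['rotation']@d
def at_z(im,u,v,z):
    d=ray(im,u,v); p=im['position']; return p+d*(z-p[2])/d[2]
def proj(im,P):
    c=im['rotation'].T@(np.asarray(P)-im['position']); k=f(im)
    return im['cx']+k*c[0]/-c[2], im['cy']-k*c[1]/-c[2]
E
python3 - <<'E'
from h import *
for n,c in(('side',(264,200)),('top',(270,182))):
    im=arm.get_image(n); x,y=c
    cv2.imwrite(f'pics/{n}1.png',cv2.resize(im['color'][y-60:y+60,x-75:x+75,::-1],None,fx=5,fy=5,interpolation=cv2.INTER_CUBIC))
    print(n,'tcp',proj(im,arm.read_state()['tcp_pos']),'base',proj(im,[0,0,0]))
    for l in('dot_1','dish','counter','pad','bowl','jar','tube','small_dish'):
        for o in arm.outline_of(l,n)[:12]:
            b=o['box']; m=o['mask']; ys,xs=np.nonzero(m)
            z=.0705 if l=='dot_1' else .068
            P=at_z(im,xs.mean(),ys.mean(),z) if len(xs) else None
            print(n,l,round(o['p'],2),np.round(b,1),m.sum(),None if P is None else (round(xs.mean(),1),round(ys.mean(),1),np.round(P,4)))
E
```

```text
side tcp (np.float64(-24.40071850420142), np.float64(112.93666182219037)) base (np.float64(66.16309252072409), np.float64(327.8811114324035))
side dot_1 0.73 [224.8 288.8  13.9  12.6] 148 (np.float64(222.6), np.float64(286.9), array([ 0.2753, -0.2397,  0.0705]))
side dot_1 0.71 [259.  296.5  15.4  13.8] 175 (np.float64(258.6), np.float64(297.1), array([ 0.3061, -0.3185,  0.0705]))
side dot_1 0.69 [241.7 291.9  15.7  12.9] 161 (np.float64(239.8), np.float64(291.6), array([ 0.2905, -0.2775,  0.0705]))
side dot_1 0.69 [397.6 277.5  13.4  16.8] 160 (np.float64(397.8), np.float64(275.6), array([ 0.5462, -0.5314,  0.0705]))
side dot_1 0.67 [413.3 312.1  12.8  11.9] 175 (np.float64(412.3), np.float64(310.4), array([ 0.4864, -0.5921,  0.0705]))
side dot_1 0.62 [246.8 191.3   5.5   4.7] 53 (np.float64(246.9), np.float64(190.9), array([ 0.5375, -0.0891,  0.0705]))
side dot_1 0.51 [406.4 292.9  18.9  12.9] 168 (np.float64(404.9), np.float64(292.2), array([ 0.5168, -0.5618,  0.0705]))
side dot_1 0.44 [259.9 194.3   6.4   7. ] 55 (np.float64(257.5), np.float64(195.1), array([ 0.5435, -0.1221,  0.
[... 3165 characters left out ...]
8 [270.2 174.2  77.2  99.1] 4822 (np.float64(269.7), np.float64(170.6), array([ 0.5792, -0.1393,  0.068 ]))
top pad 0.67 [269.6 190.5  62.9  42. ] 252 (np.float64(268.6), np.float64(197.6), array([ 0.5034, -0.127 ,  0.068 ]))
top bowl 0.62 [331.8 156.7  36.8  43.7] 1175 (np.float64(333.2), np.float64(155.9), array([ 0.6009, -0.3207,  0.068 ]))
top jar 0.76 [206.3 146.2  16.7  27.8] 420 (np.float64(207.0), np.float64(146.5), array([0.6693, 0.0278, 0.068 ]))
top tube 0.5 [332.3 203.   20.4  23.6] 315 (np.float64(332.8), np.float64(205.0), array([ 0.4624, -0.2992,  0.068 ]))
top small_dish 0.57 [208.3 196.8  35.7  29.8] 739 (np.float64(209.2), np.float64(194.7), array([0.5305, 0.0347, 0.068 ]))
```

View crops.

View pics/side1.png

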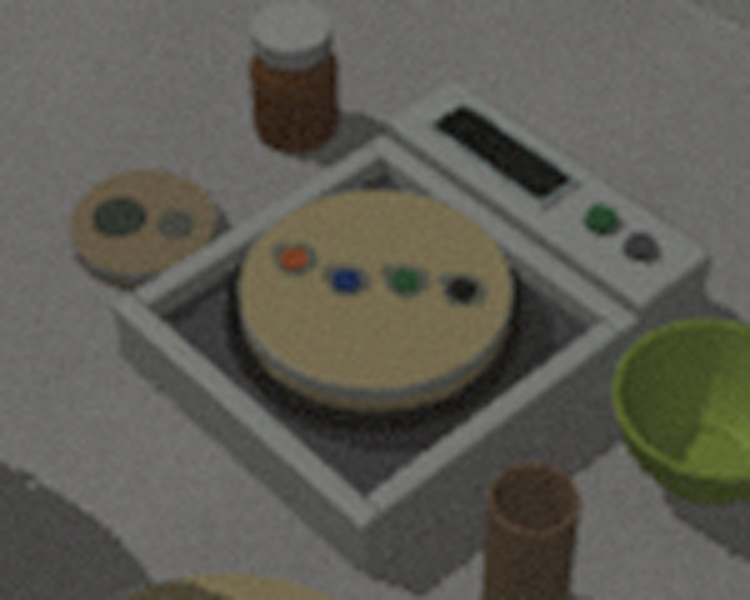

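View pics/top1.png

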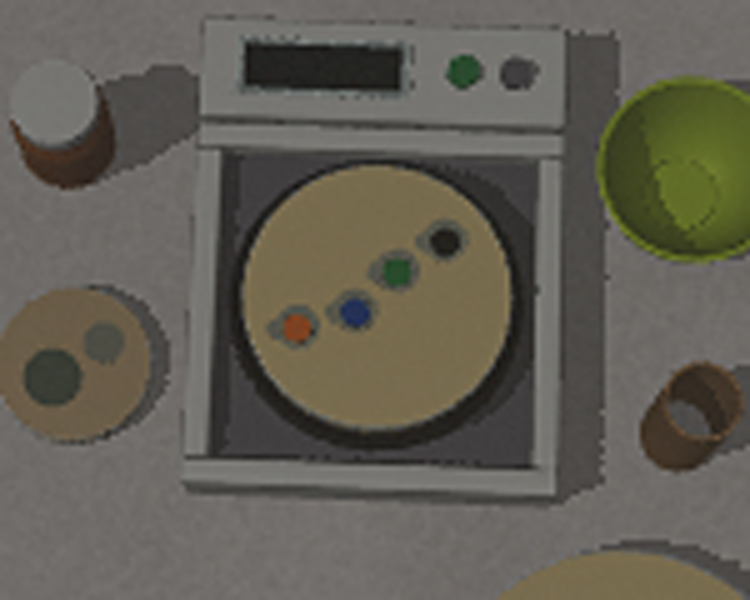

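Run:
```python
from h import *
g={'side':(189,140,[(295,258),(347,280),(405,281),(461,290)]),'top':(195,122,[(298,328),(354,313),(397,271),(444,241)])}
R={}
for n,(x0,y0,pts) in g.items():
    ims=[arm.get_image(n) for _ in range(4)]; im=ims[0]
    A=np.mean([i['color'].astype(float) for i in ims],0)
    out=[]
    for i,(X,Y) in enumerate(pts):
        u,v=x0+(X+.5)/5-.5,y0+(Y+.5)/5-.5
        yy,xx=np.mgrid[int(v)-4:int(v)+6,int(u)-4:int(u)+6]
        c=A[yy,xx]
        w=[c[...,0]-c[...,2]*1.0-35, c[...,2]-c[...,0], c[...,1]-c[...,0], 58-c.sum(-1)/3][i]
        if i==0: w=c[...,0]-1.35*c[...,1]
        w=np.clip(w-0.25*w.max(),0,None)*(np.hypot(xx-u,yy-v)<4)
        uc,vc=(w*xx).sum()/w.sum(),(w*yy).sum()/w.sum()
        P=at_z(im,uc,vc,.0705); out.append(P[:2]); print(n,i+1,round(u,1),round(v,1),round(uc,2),round(vc,2),np.round(P[:2],4), 'manual',np.round(at_z(im,u,v,.0705)[:2],4))
    R[n]=np.array(out)
M=(R['side']+R['top'])/2
print(M, R['side']-R['top']); 
# dish fit: centre C, yaw a: project on best axis spacing 32
from scipy.optimize import minimize
def cost(p):
    d=np.array([np.cos(p[0]),np.sin(p[0])]); s=(M-M.mean(0))@d
    return ((s-np.array([-.048,-.016,.016,.048]))**2).sum()
for a0 in(-1.6,-1,-.4):
    r=minimize(cost,[a0],method='Nelder-Mead'); a=r.x[0]; d=np.array([np.cos(a),np.sin(a)]); e=np.array([-d[1],d[0]])
    print(a,r.fun**.5,M.mean(0),(M-M.mean(0))@d,(M-np.array([.5457,-.139]))@e,(M-np.array([.5457,-.139]))@d)
```

```text
side 1 247.6 191.2 247.36 191.32 [ 0.5372 -0.0912] manual [ 0.5379 -0.0914]
side 2 258.0 195.6 257.71 195.57 [ 0.5424 -0.1239] manual [ 0.5428 -0.1246]
side 3 269.6 195.8 269.59 195.58 [ 0.5626 -0.1495] manual [ 0.562 -0.15 ]
side 4 280.8 197.6 281.06 197.51 [ 0.5763 -0.1784] manual [ 0.5756 -0.1781]
top 1 254.2 187.2 253.91 187.11 [ 0.5369 -0.0902] manual [ 0.5365 -0.0909]
top 2 265.4 184.2 265.55 184.02 [ 0.5419 -0.1231] manual [ 0.5414 -0.1226]
top 3 274.0 175.8 273.98 175.99 [ 0.5618 -0.1489] manual [ 0.5624 -0.1491]
top 4 283.4 169.8 283.64 170.01 [ 0.5757 -0.1777] manual [ 0.5764 -0.1771]
[[ 0.53702139 -0.09066832]
 [ 0.54214555 -0.12350479]
 [ 0.56222734 -0.14920794]
 [ 0.57601021 -0.17805478]] [[ 0.00029822 -0.00097368]
 [ 0.00058728 -0.00082688]
 [ 0.00081449 -0.00051808]
 [ 0.00059216 -0.0007575 ]]
-1.128125000000001 0.0002717567414792586 [ 0.55435112 -0.13535896] [-0.04780621 -0.01593987  0.0158879   0.04785817] [0.01286102 0.00342561 0.01056166 0.01065933] [-0.04739054 -0.0155242   0.01630357  0.04827384]
-1.1281250000000003 0.00027175674147926276 [ 0.55435112 -0.13535896] [-0.04780621 -0.01593987  0.0158879   0.04785817] [0.01286102 0.00342561 0.01056166 0.01065933] [-0.04739054 -0.0155242   0.01630357  0.04827384]
-1.1281250000000027 0.0002717567414792574 [ 0.55435112 -0.13535896] [-0.04780621 -0.01593987  0.0158879   0.04785817] [0.01286102 0.00342561 0.01056166 0.01065933] [-0.04739054 -0.0155242   0.01630357  0.04827384]
```

```bash
python3 -m crank '-2 0 -2 0 0; -6 0 -6 0 0; -10.3 0 -10.2 0 0; -14.6 0 -14.4 0 0; -18.9 0 -18.6 0 0; -23.2 1 -22.8 0 0; -27.5 2 -27 0 0; -31.8 3 -31.2 0 0; -36 4 -35.3 0 0; -40 5 -39.3 0 0; -43.5 6 -42.8 0 0; -46 6 -45 0 0' 20
cat > go.py <<'E'
import sys
from h import *
T=np.array([[.5370,-.0907],[.5421,-.1235],[.5622,-.1492],[.5760,-.1781]])
s=arm.read_state(); i=int(sys.argv[1])-1; z=float(sys.argv[2])
d=s['ee_rot'].T@(np.r_[T[i],z]-s['tcp_pos'])
print('t',round(s['t'],3),'tcp',np.round(s['tcp_pos'],4),'F',np.round(s['force'],2),'op',round(s['opening'],3),'rows cm',np.round(d*100,2))
print('y axis',np.round(s['ee_rot'][:,1],4),'x axis',np.round(s['ee_rot'][:,0],3),'q',np.round(s['joint_pos'],2))
E
python3 go.py 1 .09
```

```text
t: 2.9
tcp_pos: [0.4795, 0.0225, 0.1707]
ee_rot: [[0.297, -0.0, -0.955], [0.955, -0.001, 0.297], [-0.001, -1.0, 0.0]]
force: [1.2, -0.0, -0.4]
opening: 0.001
t 2.9 tcp [0.4795 0.0225 0.1707] F [ 1.16 -0.02 -0.45] op 0.001 rows cm [-9.1   8.08 -8.86]
y axis [-3.e-04 -7.e-04 -1.e+00] x axis [ 0.297  0.955 -0.001] q [ 0.02  0.61 -0.26  2.05  0.31  0.51  0.8 ]
```

```bash
python3 -m crank '-2.5 0 -2.4 0 0; -5.5 1 -5.4 0 0; -8 3 -7.8 0 0; -9.1 5 -8.9 0 0; -9.1 7 -8.9 0 0; -9.1 8 -8.9 0 0; -9.1 8 -8.9 0 0; -9.1 8 -8.9 0 0'
python3 go.py 1 .0705
python3 - <<'E'
from h import *
for n,c in(('side',(264,200)),('top',(270,182))):
    im=arm.get_image(n); x,y=c
    cv2.imwrite(f'pics/{n}2.png',cv2.resize(im['color'][y-60:y+60,x-75:x+75,::-1],None,fx=5,fy=5,interpolation=cv2.INTER_CUBIC))
    u,v=proj(im,arm.read_state()['tcp_pos']);print(n,(u-x+75+.5)*5-.5,(v-y+60+.5)*5-.5)
E
```

```text
t: 3.9
tcp_pos: [0.5379, -0.0905, 0.0914]
ee_rot: [[0.297, 0.001, -0.955], [0.955, -0.001, 0.297], [-0.0, -1.0, -0.001]]
force: [-0.0, -0.1, 1.0]
opening: -0.0
t 3.9 tcp [ 0.5379 -0.0905  0.0914] F [-0.04 -0.09  1.05] op -0.0 rows cm [-0.04  2.09  0.08]
y axis [ 8.e-04 -7.e-04 -1.e+00] x axis [ 0.297  0.955 -0.   ] q [ 0.22  0.8  -0.24  1.92  0.39  0.46  0.98]
side 292.5928459445457 230.7396192922472
top 296.7582707859492 317.0906518204482
```

View pics/side2.png

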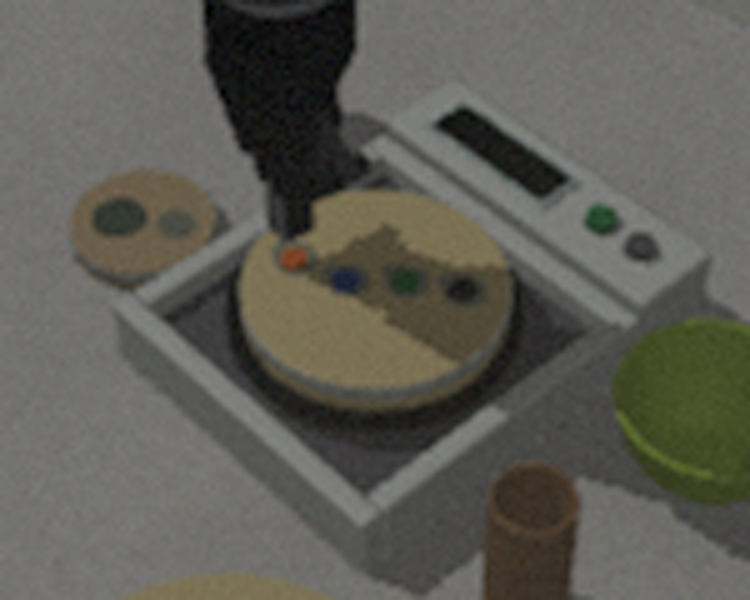

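View pics/top2.png

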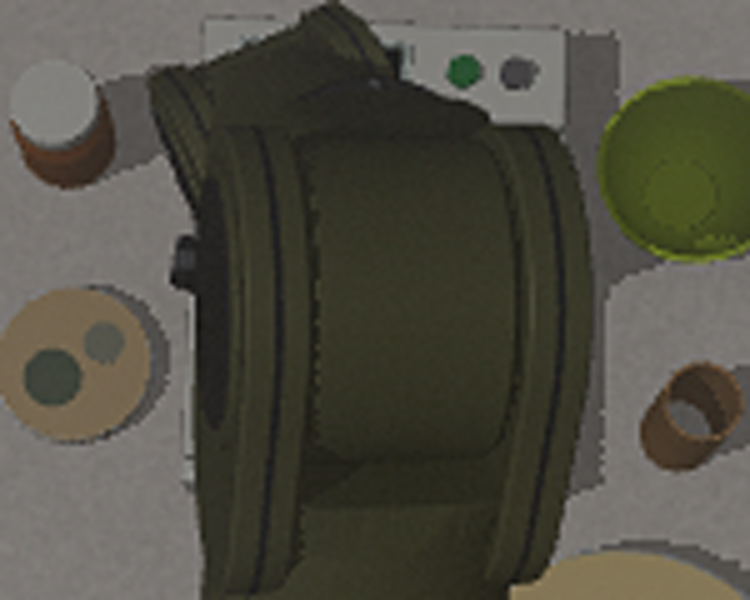

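```bash
python3 -m crank '0 0.7 0 0 0; 0 1.3 0.1 0 0; 0 1.7 0.1 0 0; 0 1.9 0.1 0 0; 0 1.9 0.1 0 0; 0 1.9 0.1 0 0'
python3 go.py 1 .0665
```

```text
t: 4.75
tcp_pos: [0.5371, -0.0904, 0.0726]
ee_rot: [[0.297, 0.001, -0.955], [0.955, -0.001, 0.297], [-0.0, -1.0, -0.001]]
force: [0.1, 0.4, -1.1]
opening: -0.002
t 4.75 tcp [ 0.5371 -0.0904  0.0726] F [ 0.06  0.37 -1.05] op -0.002 rows cm [-0.03  0.61 -0.  ]
y axis [ 1.3e-03 -8.0e-04 -1.0e+00] x axis [ 0.297  0.955 -0.   ] q [ 0.21  0.83 -0.21  1.93  0.4   0.42  0.96]
```

```bash
python3 -m crank '0 0.15 0 0 0; 0 0.3 0 0 0; 0 0.45 0 0 0; 0 0.55 0 0 0; 0 0.55 0 0 0'
python3 go.py 1 .0665
```

```text
t: 5.38
tcp_pos: [0.5372, -0.0904, 0.0672]
ee_rot: [[0.297, 0.002, -0.955], [0.955, -0.001, 0.297], [-0.0, -1.0, -0.002]]
force: [-0.7, 1.2, 3.8]
opening: 0.001
t 5.375 tcp [ 0.5372 -0.0904  0.0672] F [-0.67  1.21  3.76] op 0.001 rows cm [-0.03  0.07  0.01]
y axis [ 1.6e-03 -9.0e-04 -1.0e+00] x axis [ 0.297  0.955 -0.   ] q [ 0.21  0.84 -0.21  1.93  0.4   0.41  0.96]
```

```bash
python3 -m crank '0 0.08 0 0 0; 0 0.08 0 0 0; 0 0.08 0 0 0'
python3 go.py 1 .0665
python3 - <<'E'
from h import *
F=[]
for k in range(4):
    im=arm.get_image('side'); s=arm.read_state(); F.append(np.r_[s['force'],s['tcp_pos'][2]])
print(np.round(np.mean(F,0),4))
x,y=264,200
cv2.imwrite('pics/side3.png',cv2.resize(im['color'][y-60:y+60,x-75:x+75,::-1],None,fx=5,fy=5,interpolation=cv2.INTER_CUBIC))
E
```

```text
t: 5.75
tcp_pos: [0.5373, -0.0905, 0.0665]
ee_rot: [[0.297, 0.002, -0.955], [0.955, -0.001, 0.297], [-0.0, -1.0, -0.002]]
force: [-1.0, 0.8, 5.0]
opening: -0.001
t 5.75 tcp [ 0.5373 -0.0905  0.0665] F [-0.95  0.75  5.  ] op -0.001 rows cm [-0.03 -0.    0.02]
y axis [ 1.7e-03 -9.0e-04 -1.0e+00] x axis [ 0.297  0.955 -0.   ] q [ 0.21  0.84 -0.21  1.93  0.41  0.4   0.96]
[-0.8806  0.0623  4.6045  0.0665]
```

View pics/side3.png

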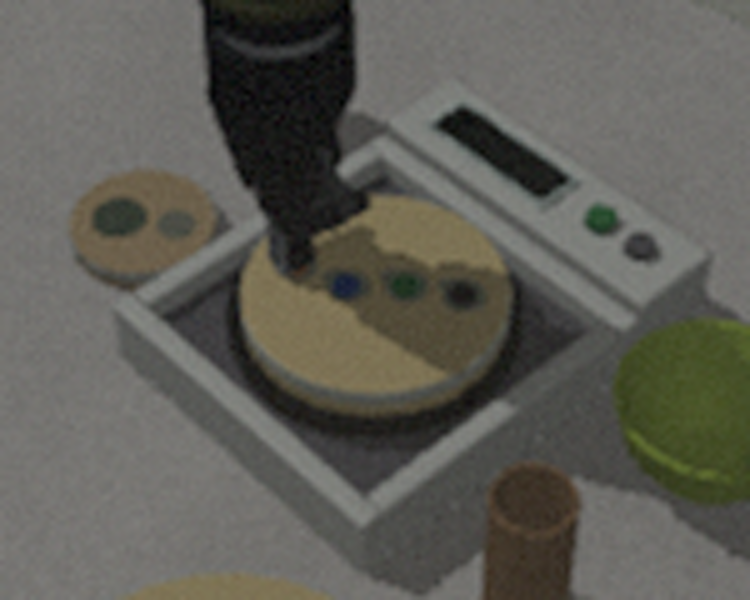

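Orange pressed to about 4 mm (z 66.5 mm, ~4.7 N; dish visibly lower, fingertip on the dot at crop (293,262)). Lift and move over blue.

```bash
python3 -m crank '0 -0.5 0 0 0; 0 -1.5 0 0 0; 0 -2 0 0 0; -0.5 -2 -0.2 0 0; -1.5 -2 -0.7 0 0; -2.5 -2 -1.2 0 0; -3 -2 -1.45 0 0; -3 -2 -1.45 0 0; -3 -2 -1.45 0 0; -3 -2 -1.45 0 0'
python3 go.py 2 .0720
python3 - <<'E'
from h import *
im=arm.get_image('side')
x,y=264,200
cv2.imwrite('pics/side4.png',cv2.resize(im['color'][y-60:y+60,x-75:x+75,::-1],None,fx=5,fy=5,interpolation=cv2.INTER_CUBIC))
E
```

```text
t: 7.2
tcp_pos: [0.5421, -0.1228, 0.0865]
ee_rot: [[0.296, 0.002, -0.955], [0.955, -0.001, 0.296], [-0.0, -1.0, -0.002]]
force: [0.5, 0.6, -0.3]
opening: 0.002
t 7.2 tcp [ 0.5421 -0.1228  0.0865] F [ 0.47  0.56 -0.26] op 0.002 rows cm [-0.06  1.45 -0.01]
y axis [ 1.6e-03 -5.0e-04 -1.0e+00] x axis [ 0.296  0.955 -0.   ] q [ 0.28  0.82 -0.25  1.89  0.4   0.48  1.03]
```

View pics/side4.png

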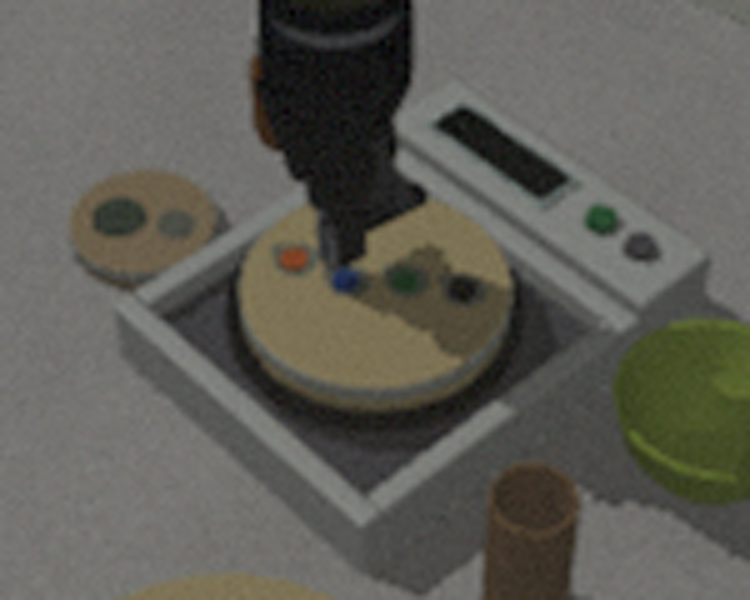

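```bash
python3 -m crank '0 0.5 0 0 0; -0.06 1 0 0 0; -0.06 1.3 0 0 0; -0.06 1.45 0 0 0; -0.06 1.6 0 0 0; -0.06 1.75 0 0 0; -0.06 1.85 0 0 0; -0.06 1.95 0 0 0; -0.06 1.95 0 0 0; -0.06 1.95 0 0 0'
python3 go.py 2 .0665
```

```text
t: 8.5
tcp_pos: [0.542, -0.1234, 0.0671]
ee_rot: [[0.296, 0.002, -0.955], [0.955, -0.001, 0.296], [-0.0, -1.0, -0.002]]
force: [-1.3, 0.0, 5.3]
opening: 0.002
t 8.5 tcp [ 0.542  -0.1234  0.0671] F [-1.31  0.02  5.29] op 0.002 rows cm [-0.    0.06 -0.01]
y axis [ 1.8e-03 -6.0e-04 -1.0e+00] x axis [ 0.296  0.955 -0.   ] q [ 0.27  0.85 -0.23  1.9   0.41  0.44  1.02]
```

```bash
python3 -m crank '0 0.08 0 0 0; 0 0.08 0 0 0; 0 0.08 0 0 0; 0 0.08 0 0 0'
python3 go.py 3 .0865
python3 - <<'E'
from h import *
im=arm.get_image('side')
x,y=264,200
cv2.imwrite('pics/side5.png',cv2.resize(im['color'][y-60:y+60,x-75:x+75,::-1],None,fx=5,fy=5,interpolation=cv2.INTER_CUBIC))
E
```

```text
t: 9.0
tcp_pos: [0.542, -0.1235, 0.0663]
ee_rot: [[0.296, 0.002, -0.955], [0.955, -0.001, 0.296], [-0.0, -1.0, -0.002]]
force: [-1.7, 0.3, 4.5]
opening: -0.001
t 9.0 tcp [ 0.542  -0.1235  0.0663] F [-1.72  0.26  4.5 ] op -0.001 rows cm [-1.86 -2.01 -2.69]
y axis [ 1.7e-03 -7.0e-04 -1.0e+00] x axis [ 0.296  0.955 -0.   ] q [ 0.27  0.85 -0.23  1.9   0.41  0.43  1.02]
```

View pics/side5.png

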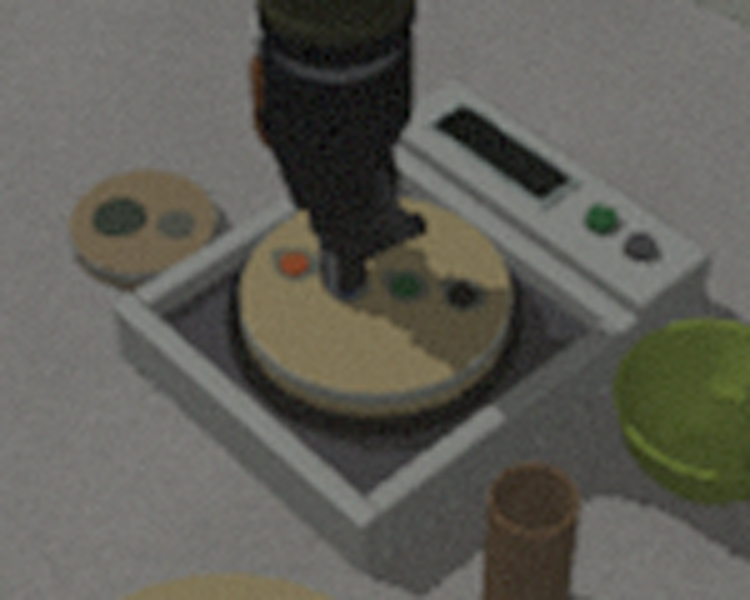

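Blue is down about 4 mm (orange moved from row 258 to 263 in the crop) with the tip on it at (343,285). Lift and go over green.

```bash
python3 -m crank '0 -0.5 0 0 0; 0 -1.5 0 0 0; 0 -2 0 0 0; -0.3 -2 -0.5 0 0; -0.9 -2 -1.3 0 0; -1.5 -2 -2.2 0 0; -1.87 -2 -2.7 0 0; -1.87 -2 -2.7 0 0; -1.87 -2 -2.7 0 0; -1.87 -2 -2.7 0 0'
python3 go.py 3 .0665
python3 - <<'E'
from h import *
im=arm.get_image('side')
x,y=264,200
cv2.imwrite('pics/side6.png',cv2.resize(im['color'][y-60:y+60,x-75:x+75,::-1],None,fx=5,fy=5,interpolation=cv2.INTER_CUBIC))
E
```

```text
t: 10.3
tcp_pos: [0.562, -0.1488, 0.0864]
ee_rot: [[0.296, 0.001, -0.955], [0.955, -0.0, 0.296], [0.0, -1.0, -0.001]]
force: [0.1, 0.4, -0.4]
opening: 0.002
t 10.3 tcp [ 0.562  -0.1488  0.0864] F [ 0.07  0.43 -0.38] op 0.002 rows cm [-0.03  1.99 -0.02]
y axis [ 1.4e-03 -4.0e-04 -1.0e+00] x axis [0.296 0.955 0.   ] q [ 0.33  0.84 -0.27  1.81  0.4   0.54  1.08]
```

View pics/side6.png

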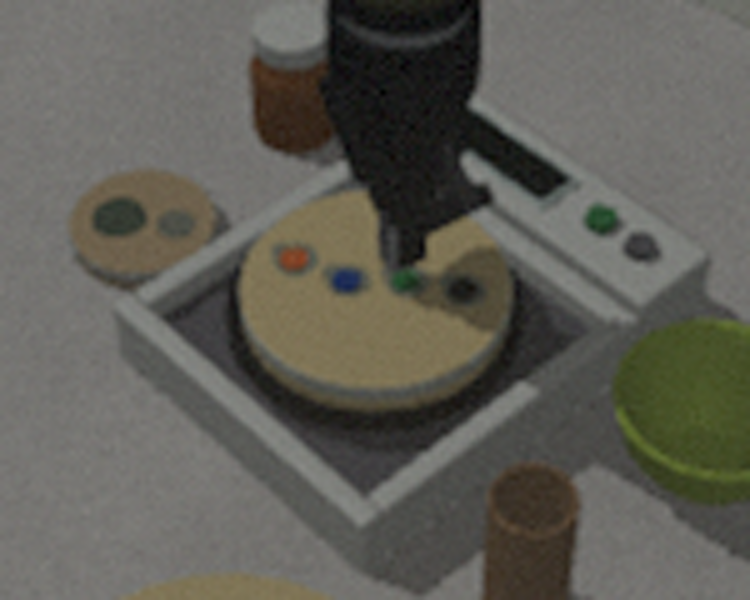

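The pad is up again and the dots have not shifted: orange (295,258), blue (347,280), green (405,281). The tip is over green.

```bash
python3 -m crank '0 0.5 0 0 0; -0.03 1 0 0 0; -0.03 1.3 0 0 0; -0.03 1.45 0 0 0; -0.03 1.6 0 0 0; -0.03 1.75 0 0 0; -0.03 1.85 0 0 0; -0.03 1.95 0 0 0; -0.03 1.95 0 0 0; -0.03 1.95 0 0 0'
python3 go.py 3 .0665
```

```text
t: 11.6
tcp_pos: [0.562, -0.1492, 0.067]
ee_rot: [[0.296, 0.002, -0.955], [0.955, -0.0, 0.296], [0.0, -1.0, -0.002]]
force: [-0.7, -0.1, 4.6]
opening: 0.002
t 11.6 tcp [ 0.562  -0.1492  0.067 ] F [-0.72 -0.06  4.63] op 0.002 rows cm [ 0.    0.05 -0.02]
y axis [ 1.6e-03 -4.0e-04 -1.0e+00] x axis [0.296 0.955 0.   ] q [ 0.32  0.87 -0.25  1.82  0.41  0.5   1.07]
```

```bash
python3 -m crank '0 0.07 0 0 0; 0 0.07 0 0 0; 0 0.07 0 0 0; 0 0.07 0 0 0'
python3 go.py 4 .0865
python3 - <<'E'
from h import *
im=arm.get_image('side')
x,y=264,200
cv2.imwrite('pics/side7.png',cv2.resize(im['color'][y-60:y+60,x-75:x+75,::-1],None,fx=5,fy=5,interpolation=cv2.INTER_CUBIC))
E
```

```text
t: 12.1
tcp_pos: [0.5621, -0.1492, 0.0663]
ee_rot: [[0.296, 0.002, -0.955], [0.955, -0.0, 0.296], [0.0, -1.0, -0.002]]
force: [-0.9, 1.2, 4.2]
opening: 0.0
t 12.1 tcp [ 0.5621 -0.1492  0.0663] F [-0.92  1.24  4.17] op 0.0 rows cm [-2.35 -2.01 -2.19]
y axis [ 1.6e-03 -5.0e-04 -1.0e+00] x axis [0.296 0.955 0.   ] q [ 0.32  0.88 -0.25  1.82  0.41  0.5   1.07]
```

View pics/side7.png

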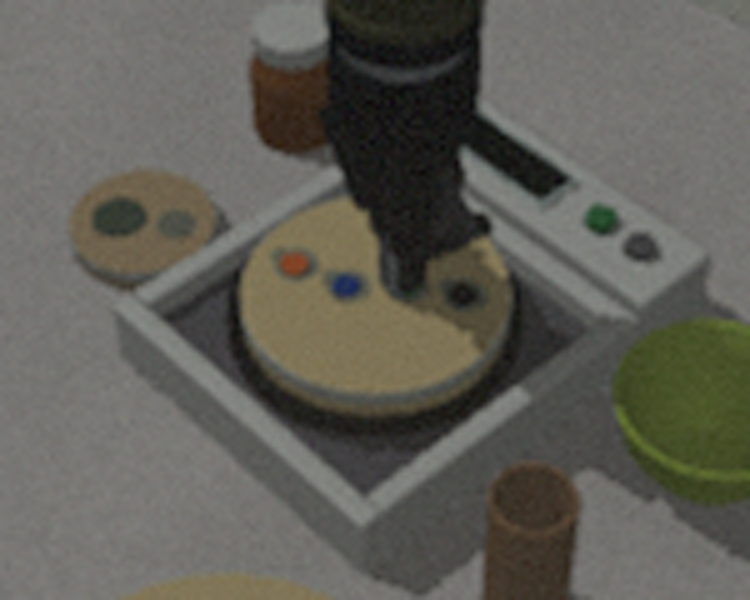

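Green is down about 4 mm. Lift and go over black.

```bash
python3 -m crank '0 -0.5 0 0 0; 0 -1.5 0 0 0; 0 -2 0 0 0; -0.4 -2 -0.4 0 0; -1.2 -2 -1.1 0 0; -2 -2 -1.8 0 0; -2.36 -2 -2.2 0 0; -2.36 -2 -2.2 0 0; -2.36 -2 -2.2 0 0; -2.36 -2 -2.2 0 0'
python3 go.py 4 .0665
python3 - <<'E'
from h import *
im=arm.get_image('side')
x,y=264,200
cv2.imwrite('pics/side8.png',cv2.resize(im['color'][y-60:y+60,x-75:x+75,::-1],None,fx=5,fy=5,interpolation=cv2.INTER_CUBIC))
E
```

```text
t: 13.4
tcp_pos: [0.5759, -0.1777, 0.0864]
ee_rot: [[0.295, 0.001, -0.956], [0.956, -0.0, 0.295], [0.0, -1.0, -0.001]]
force: [0.6, -0.2, -0.2]
opening: -0.003
t 13.4 tcp [ 0.5759 -0.1777  0.0864] F [ 0.61 -0.18 -0.17] op -0.003 rows cm [-0.04  1.99 -0.02]
y axis [ 1.3e-03 -1.0e-04 -1.0e+00] x axis [0.295 0.956 0.   ] q [ 0.38  0.87 -0.28  1.74  0.4   0.59  1.13]
```

View pics/side8.png

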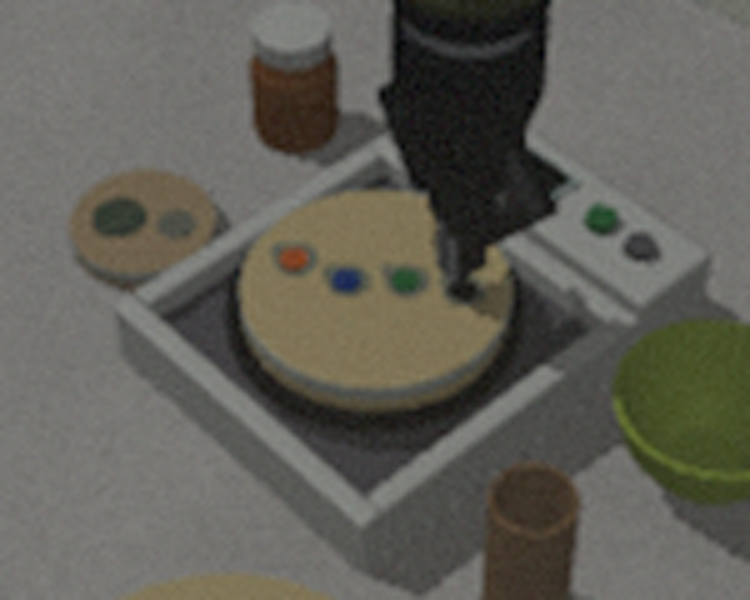

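The pad is up and the dots are in place. The tip is over black at (461,288).

```bash
python3 -m crank '0 0.5 0 0 0; -0.04 1 0 0 0; -0.04 1.3 0 0 0; -0.04 1.45 0 0 0; -0.04 1.6 0 0 0; -0.04 1.75 0 0 0; -0.04 1.85 0 0 0; -0.04 1.95 0 0 0; -0.04 1.95 0 0 0; -0.04 1.95 0 0 0'
python3 go.py 4 .0665
```

```text
t: 14.7
tcp_pos: [0.5759, -0.1781, 0.067]
ee_rot: [[0.295, 0.001, -0.955], [0.955, -0.0, 0.295], [0.0, -1.0, -0.001]]
force: [-1.8, -0.3, 4.4]
opening: -0.001
t 14.7 tcp [ 0.5759 -0.1781  0.067 ] F [-1.76 -0.33  4.37] op -0.001 rows cm [ 0.01  0.05 -0.01]
y axis [ 1.5e-03 -3.0e-04 -1.0e+00] x axis [0.295 0.955 0.   ] q [ 0.38  0.89 -0.27  1.75  0.41  0.55  1.12]
```

```bash
python3 -m crank '0 0.07 0 0 0; 0 0.07 0 0 0; 0 0.07 0 0 0; 0 0.07 0 0 0; 0 0.07 0 0 0; 0 0.07 0 0 0'
python3 go.py 4 .0665
python3 - <<'E'
from h import *
for k in range(4):
    im=arm.get_image('side'); s=arm.read_state(); print(np.round(s['force'],1),np.round(s['tcp_pos'],4))
x,y=264,200
cv2.imwrite('pics/side9.png',cv2.resize(im['color'][y-60:y+60,x-75:x+75,::-1],None,fx=5,fy=5,interpolation=cv2.INTER_CUBIC))
E
```

```text
t: 15.45
tcp_pos: [0.5759, -0.1782, 0.0663]
ee_rot: [[0.295, 0.002, -0.955], [0.955, -0.0, 0.295], [0.0, -1.0, -0.002]]
force: [-1.4, 0.3, 4.7]
opening: 0.0
t 15.45 tcp [ 0.5759 -0.1782  0.0663] F [-1.39  0.33  4.66] op 0.0 rows cm [ 0.01 -0.02 -0.01]
y axis [ 1.5e-03 -3.0e-04 -1.0e+00] x axis [0.295 0.955 0.   ] q [ 0.38  0.9  -0.27  1.75  0.41  0.55  1.12]
[-2.8  1.   5.3] [ 0.5759 -0.1782  0.0663]
[-0.9 -0.4  4.8] [ 0.5759 -0.1782  0.0663]
[-1.2  0.3  4.8] [ 0.5759 -0.1782  0.0663]
[-1.5  0.3  4.2] [ 0.5759 -0.1782  0.0663]
```

View pics/side9.png

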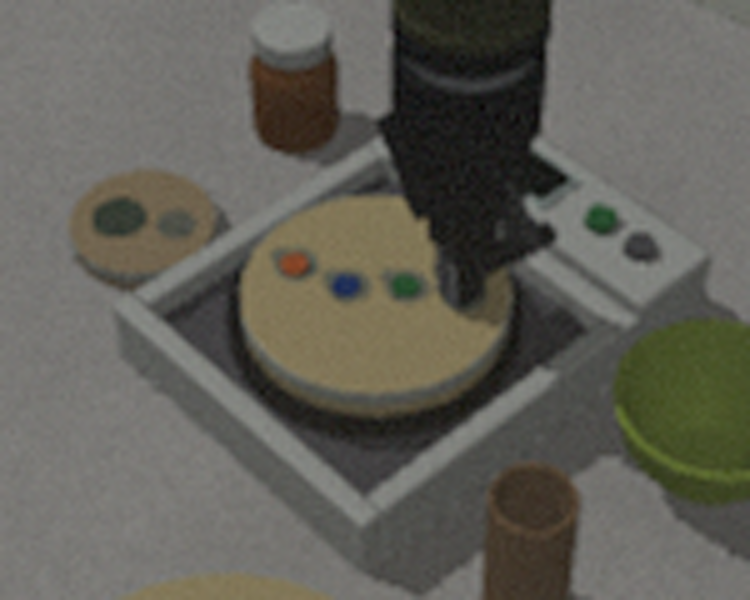

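Black is held about 4 mm down and steady; the other dots show the dish is lower but not shifted. Handing in.

```bash
python3 -c "
from bench import arm
arm.finish_job(); print(arm.read_state()['t'])"
```

```text
the job is handed in; nothing more can be done
the job is handed in; nothing more can be done
```

I pressed the four dots in order with closed fingertips on the smallest dish, the one on the counter: orange, blue, green, then black. Each went about 4 mm down (tip at 66.3–66.5 mm, about 4–5 N), with a pause. I lifted fully between presses and handed the job in at about 15.7 s with black still held down.

**Last checks:** The tip was steady at 66.3 mm with about 4.2–5.3 N upward. In the side picture the dish was lowered and the dots and surrounding things in view had not moved. After each of the first three presses, the pictures showed the pad fully up again.

**Limits and disagreements:**
- The pad travel is inferred from the tip height and the side pictures, because the pad is not measured directly.
- The force reading has about 1 N of noise, plus a small sideways drag of 1–3 N while pressing. I saw no movement of the dish from it.
- The two cameras agreed on the dot positions to about 1 mm.

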